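# Gauge the tang bore of a boxed handle blank

## Robot

A 6-joint arm with a two-finger parallel gripper is mounted at the origin on the work surface. World frame = base frame: x ahead of the robot, y to its left, z up, the work surface at z = 0. Lengths are in m, angles in rad, forces in N, time in s.
With the tool pointing down it reaches from about 0.25 to 0.725 m from the base axis. Payload 4 kg.
Tool frame: the origin (TCP) lies midway between the tips of the shut fingers; the grasp point (between the pads) lies 19 mm behind it (grasp_offset is the distance from the TCP to the grasp point, in m); z points along the fingers, y is the line along which they close (so a half turn about z gives the same grasp; the last joint's range is limited). The gripper opens to 85 mm and grips with 20 to 120 N. Pads are 22 mm wide; open, the fingers measure 114 mm over their backs; the gripper's body (76 mm by 85 mm) begins 54 mm behind the grasp point. The pads swing forward as they close: fully open they stand 13 mm farther back than shut.
Start: joints at [1.128, 0.241, 0.005, 1.335, 0, 1.571], TCP at [0.214, 0.452, 0.231] pointing down, gripper open.
Joint ranges: [-2.72, 2.72], [-1.05, 1.87], [-1.09, 1.28], [-1.99, 2.15], [-1.42, 1.44], [-3.14, 3.14]. Speed limits (rad/s): [2.79, 2.79, 3.14, 3.14, 3.14, 3.14].

## Interface

Orientations are given as a unit quaternion [x, y, z, w].
In Python, from bench import read_state, get_image, camera_model, finish_job, grasp_offset gives the robot as it stands.
- The arm moves only by the tool apply_moves, never from a script. Its argument "targets" is a list of rows, each a list of 2 entries, a list of its own where there are three numbers: the shift along the tool's x, y, z in m, then the turn about the tool's z in rad. In form: [[[dx, dy, dz], yaw], ...]. A call has 1 to 20 rows; each row shifts and turns the commanded pose from where the row before left it, along the tool's axes as they then stand; what a row does not reach is not made up. A row lasts 1/10 s, in which the tool goes at most 50 mm and 8.59 degrees, less where a joint would pass 70% of its speed; a pose out of reach is approached as far as the arm can. A call with a gripper value outside its range is refused whole. "fingers" is the finger opening in m, from 0 to 0.0854, set as the call begins (left out, the last holds). The fingers move at their own pace and stop on an object; "newtons" is the grip in N (left out, the last holds). Time passes only in rows, so rows that do not move let the fingers close. It gives the time, the measured TCP pose, the force, the opening and the grip force at its end, in the units of the state.
- read_state(): the state, without advancing time (a new reading comes with each control period).
- get_image(name): name is "scene" or "top" or "wrist"; returns the picture (480x640x3 uint8, blue, green, red); there is no depth.
- camera_model(name): a dict with "camera_matrix" (3x3 intrinsics, pixels), "R" (3x3) and "t" (3): a world point X has camera coordinates R X + t. Camera axes: x right, y down, z forward; pixel columns grow to the right and rows downward; lengths in m; the calibration is good to about 2 mm. A picture is of the moment at which its call begins: read the wrist's pose just before it. camera_model takes no time and is no camera call; for the wrist camera it gives the pose at the moment of the call.
- finish_job(): hands the job in; it is judged then, once.
The state is a dict: "time_s": time; "qpos": joint angles; "joint_vel": joint speeds; "joint_torque": joint torques, N m; "ee_pos": TCP position; "tcp_rot": TCP orientation; "contact_force": force on the tool from outside, world axes, zero at the start; "torque": the same for the moment, N m; "opening": finger opening in m; "finger_force": force on a finger pad.
Only numpy, scipy, OpenCV 4.12 (cv2) and the standard library are available. Lean on these libraries where they do the work, as an engineer would, in place of code of your own. Each camera call takes 0.05 s, during which the arm holds its last target. There are 200 camera calls.

## Task

A bored handle blank lies in the carton. Swing both carton flaps outwards until they lean well past upright, then take the gauge by its wooden handle from its rest, push the steel rod into the brass guide tube until its collar stops on the tube's mouth, without forcing it, and keep it there for about a second. Draw it out and present it for reading: finish while still holding the gauge in the gripper, rod level and still, its tip a few centimetres above the middle of the white card and touching nothing; leave the flaps open and do not knock the other things on the bench about.

Things in the scene. Friction and masses are not known exactly. Their poses are not given: they have to be found in the camera images.
- carton: open cardboard carton, 200 (its x) by 170 (y) by 120 mm tall, walls 5 mm, fixed to the bench, origin at the centre of its underside. Its +x end wall is cut down to 85 mm; the flaps are hinged on the rims of its +y and -y walls
- flap_left (a joint): flap on the carton's +y rim: 0 = lying flat over the carton, pi/2 = upright, stop at 2.3 leaning outwards. It starts ajar at 0.7 to 1.05 rad. 196 mm long (carton x), 66 mm from hinge to free edge, 4 mm thick, of about 30 g; a weak friction crease (0.025 N m) keeps it where it is left, so the free edge yields to about 0.5 N
- flap_right (a joint): the same on the carton's -y rim; also 0 flat, pi/2 upright, stop at 2.3 leaning outwards, starts at 0.7 to 1.05
- flap_left_hinge (a point): middle of the left flap's hinge line, which runs along the carton's x, 122 mm above the bench, 83 mm from the carton's middle
- flap_right_hinge (a point): the same for the right flap
- flap_left_edge (a point): middle of the free edge of the left flap, 66 mm from its hinge
- flap_right_edge (a point): middle of the free edge of the right flap, 66 mm from its hinge
- tube_mouth (a point): centre of the brass guide tube's open mouth, which faces the carton's +x end and up, about 105 mm above the bench. Tube: bore 13 mm, outside 29 mm, 75 mm deep; it stands 20 mm out of a 46 mm square birch blank fixed inside the carton. Its axis runs from here to tube_stop, dipping 22 degrees below level, heading to the carton's -x (the blank is not turned in the carton)
- tube_stop (a point): point on the tube's axis 65 mm below the mouth: where the gauge's tip is when its collar is seated
- gauge_tip (a point): end of the gauge's steel rod (10 mm thick, tapering to 5 mm over the last 8 mm), 65 mm from the collar's face. The point's -x axis points out of the tip along the rod, its x axis towards the handle
- gauge_collar (a point): centre of the face of the brass collar (24 mm across, 8 mm thick) that stops on the tube's mouth; the rod stands out of this face towards -x, the handle (16 mm wide in y, 18 mm tall in z, 97 mm long) begins 8 mm behind it
- gauge_grip (a point): middle of the wooden handle, the place to grip, on the gauge's axis, 55 mm behind the collar's face and 120 mm from the tip. The gauge (0.1 to 0.2 kg) starts level on its rest with this point 60 mm above the bench
- rest: dark wooden gauge rest, 190 (x) by 60 (y) mm, base 12 mm thick, fixed, origin at the centre of its underside; two notched posts, 12 mm thick and 50 mm wide, at x = -65 mm (carries the rod) and x = +65 mm (carries the handle's end), tops 69 and 65 mm up. The gauge lies along its x, tip to -x, gripped between the posts at x = +25 mm
- card (a point): middle of the white card's upper face, 80 mm square with a black cross, lying on a fixed wooden block 90 mm square; 42 mm above the bench
- wax_tin_mid (a point): bystander: green wax tin, 60 mm across, 28 mm tall; its centre
- spoon_grip (a point): bystander: wooden spoon lying flat, 190 mm long
- oil_bottle_mid (a point): bystander: amber oil bottle, 50 mm across, 110 mm tall; its centre
- offcut_mid (a point): bystander: birch offcut 110 x 50 x 45 mm; its centre
Not all that is in view belongs to the job. What is shaped like the part that bears gauge_tip but red is not meant. Several things look just like the rest: the one meant starts farthest from the robot's base.

How it is judged:
By the outcome, as a careful person would: the job done as asked, in the order asked, and still so for the second after the job is handed in, while the arm keeps its last pose, push and grip.
It also fails if it takes over 72 s, if anything falls off the work surface, if the arm or the gripper's body presses on something with over 40 N, if the wrist force passes 120 N, or if a joint passes its speed limit or range.

## Working session

There is one attempt and no reset: what is moved stays moved. The work goes in short steps, Python scripts to look and compute and a tool call to move; the robot and the scene stay as the last step left them, time stands still between calls to the robot, and variables do not carry over. Pictures are saved under pics/ and viewed, at most 10 in all, crops included, and the job is handed in when it is done.

Besides the shell and the picture viewer there is one more tool, called after ">>>" by a JSON object that holds its "api" and its "payload", one argument or row to a line. apply_moves: Moves the arm, as the interface text tells. Its arguments: {"type":"object","properties":{"targets":{"type":"array"},"fingers":{"type":"number"},"newtons":{"type":"number"}},"required":["targets"]}

```bash
mkdir -p pics; ls; python3 - <<'E'
from bench import *
import cv2
s=read_state(); print(s)
for n in("scene","top"):
    im=get_image(n); cv2.imwrite(f"pics/{n}0.png",im)
    m=camera_model(n); print(n,m)
print(grasp_offset)
E
```

```text
pics
{'time_s': 0.0, 'qpos': array([ 1.12803241e+00,  2.41388004e-01,  3.71853837e-03,  1.33524287e+00,
       -4.34542787e-06,  1.57080576e+00]), 'joint_vel': array([-0.00087421, -0.00203417,  0.00144602, -0.00033513, -0.00098778,
       -0.00128084]), 'joint_torque': array([ 2.28901672e-04, -3.72317040e+01,  2.52407777e+01,  1.69302797e-02,
        1.54143827e-04,  5.84900448e-06]), 'ee_pos': array([0.21394095, 0.45119548, 0.2304233 ]), 'tcp_rot': array([ 2.19582541e-01,  9.75593352e-01, -1.03266393e-03, -2.30190454e-04]), 'contact_force': array([-0.04091619, -0.11883894, -0.46188728]), 'torque': array([0.02135285, 0.01033164, 0.03223496]), 'finger_force': 0.0, 'opening': 0.0852853591733957}
scene {'camera_matrix': array([[437.250656  ,   0.        , 319.50165102],
       [  0.        , 437.250656  , 239.78608213],
       [  0.        ,   0.        ,   1.        ]]), 'R': array([[ 0.86621076,  0.49955047, -0.01132453],
       [ 0.35097572, -0.62440396, -0.69780781],
       [-0.3556613 ,  0.600474  , -0.71619551]]), 't': array([-0.41107851, -0.10558666,  1.43912828])}
top {'camera_matrix': array([[503.81157037,   0.        , 320.94407308],
       [  0.        , 503.81157037, 241.64287848],
       [  0.        ,   0.        ,   1.        ]]), 'R': array([[ 0.0174987 , -0.99979127, -0.01054595],
       [-0.99930843, -0.01714219, -0.03299714],
       [ 0.03280948,  0.01111607, -0.99939981]]), 't': array([-0.00591687,  0.48723507,  1.0972438 ])}
0.0187
```

View pics/top0.png

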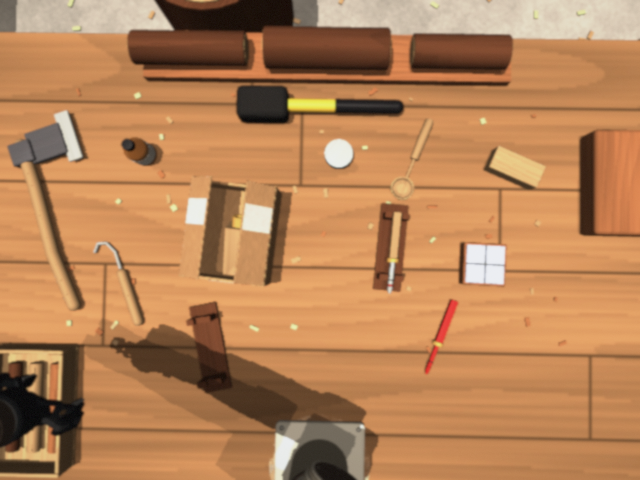

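View pics/scene0.png

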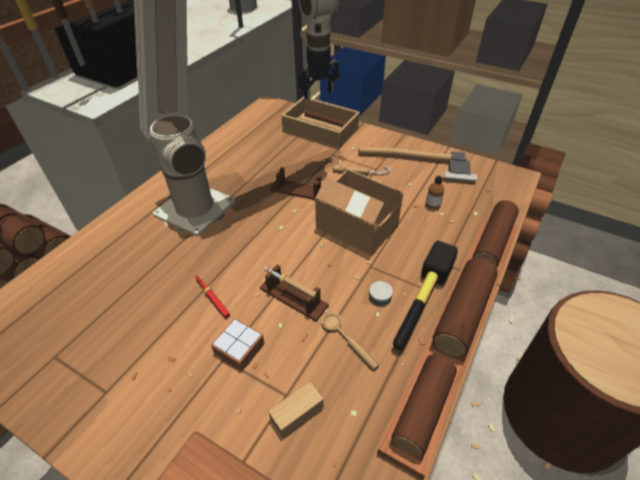

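The top view shows the carton at (230,232), with flaps on its left and right and brass at (237,222). The gauge lies on a rest at (391,247) with its tip at (391,290), the card is at (485,264), and the red decoy is at (441,336). There are two rests: one at (391,247) carrying the gauge and one at (210,347), empty and nearer the base. The one at (391,247) fits the description because it is the farther one. I'll confirm it in an enlarged crop.

```bash
python3 - <<'E'
import cv2,numpy as np
t=cv2.imread("pics/top0.png"); s=cv2.imread("pics/scene0.png")
a=cv2.resize(t[165:295,170:295],(400,416),interpolation=cv2.INTER_CUBIC)
b=cv2.resize(t[195:300,360:445],(337,416),interpolation=cv2.INTER_CUBIC)
cv2.imwrite("pics/crop1.png",np.hstack([a,b]))
a=cv2.resize(s[160:255,300:415],(460,380),interpolation=cv2.INTER_CUBIC)
b=cv2.resize(s[255:325,250:335],(340,280),interpolation=cv2.INTER_CUBIC)
b=cv2.copyMakeBorder(b,0,100,0,0,cv2.BORDER_CONSTANT)
cv2.imwrite("pics/crop2.png",np.hstack([a,b]))
E
```

```text
(no output)
```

View pics/crop1.png

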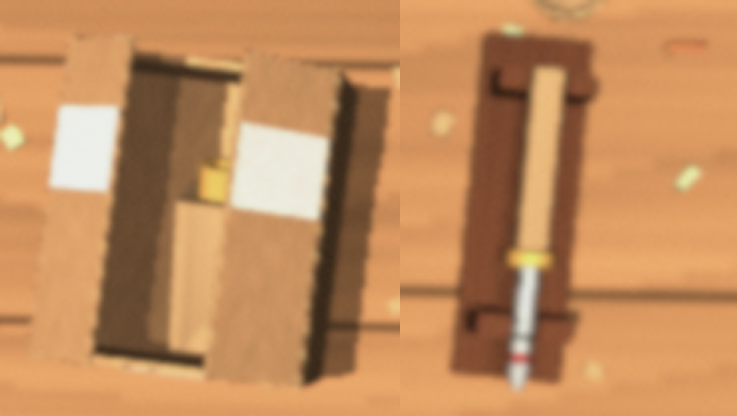

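View pics/crop2.png

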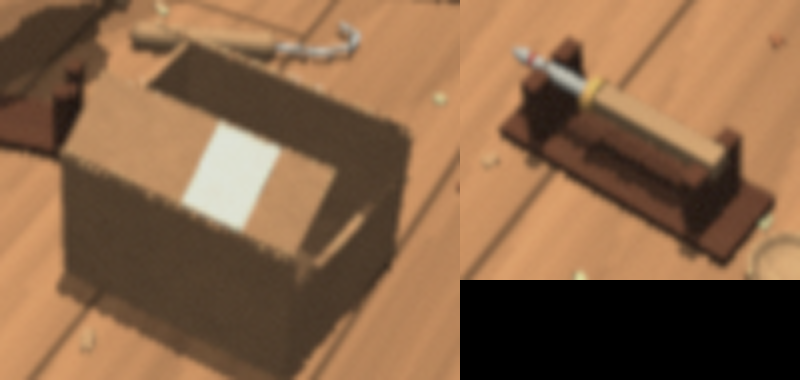

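The crops confirm it. The steel-rod gauge with its brass collar lies on the far rest, with its tip towards the robot. The tube mouth at crop (215,170) faces world +x, so the carton's x is roughly world x. Next I'll compute rough positions.

```bash
cat > h.py <<'E'
import numpy as np, cv2
from bench import *
def ray(n,u,v,m=None):
    m=m or camera_model(n); K,R,t=map(np.array,(m["camera_matrix"],m["R"],m["t"]))
    return -R.T@t, R.T@np.linalg.solve(K,[u,v,1.])
def onz(n,u,v,z,m=None):
    c,d=ray(n,u,v,m); return c+d*(z-c[2])/d[2]
def tri(obs):  # obs: list of (cam,u,v[,m])
    A=np.zeros((3,3));b=np.zeros(3)
    for o in obs:
        c,d=ray(*o); d/=np.linalg.norm(d); P=np.eye(3)-np.outer(d,d); A+=P;b+=P@c
    return np.linalg.solve(A,b)
def proj(n,X,m=None):
    m=m or camera_model(n); p=m["camera_matrix"]@(m["R"]@X+m["t"]); return p[:2]/p[2]
np.set_printoptions(precision=4,suppress=True)
E
python3 - <<'E'
from h import *
L=[onz("top",u,v,.122) for u,v in((191.9,175.9),(180,276.9))]
R=[onz("top",u,v,.122) for u,v in((277.8,188.4),(265.3,284.7))]
lm,rm=sum(L)/2,sum(R)/2
print("L",L,"R",R,"width",np.linalg.norm(lm-rm),"len",np.linalg.norm(L[0]-L[1]),np.linalg.norm(R[0]-R[1]))
c=(lm+rm)/2; d=lm-rm; yaw=np.arctan2(-d[0],d[1]); print("centre",c,"yaw deg",np.degrees(yaw))
for E in (L,R): e=E[0]-E[1]; print(np.degrees(np.arctan2(e[1],e[0])))
for n,F,h in(("l",((211.6,175.9),(199.7,276)),lm),("r",((246.6,180.6),(234,283)),rm)):
    for z in(.165,.172,.18):
        m=sum(onz("top",u,v,z) for u,v in F)/2; print(n,z,np.linalg.norm((m-h)),(m-h))
im=cv2.imread("pics/top0.png"); hsv=cv2.cvtColor(im,cv2.COLOR_BGR2HSV)
tail=onz("top",397.3,212.2,.069); tip=onz("top",389.5,292.6,.06)
print("tail",tail,"tip",tip,np.linalg.norm(tail-tip), "yaw",np.degrees(np.arctan2(*(tail-tip)[[1,0]])), "grip",tip+(tail-tip)*120/170)
# card
w=((hsv[...,1]<60)&(hsv[...,2]>150)).astype(np.uint8); w[:, :455]=0;w[:235]=0;w[295:]=0;w[:,515:]=0
ys,xs=np.nonzero(w); r=cv2.minAreaRect(np.c_[xs,ys].astype(np.float32)); print("card",r,onz("top",*r[0],.042))
print("base px",proj("top",np.zeros(3)))
E
```

```text
L [array([0.6094, 0.2592, 0.122 ]), array([0.4093, 0.2775, 0.122 ])] R [array([0.5873, 0.0883, 0.122 ]), array([0.397 , 0.1091, 0.122 ])] width 0.17050423530981898 len 0.20095145345808094 0.1913926142409909
centre [0.5008 0.1835 0.122 ] yaw deg -5.791807756748255
-5.224816936036984
-6.2124846680524355
l 0.165 0.06546798114064427 [-0.0011 -0.0494  0.043 ]
l 0.172 0.07146876798433488 [-0.0015 -0.051   0.05  ]
l 0.18 0.07857693239000502 [-0.002 -0.053  0.058]
r 0.165 0.06968403198848033 [0.0062 0.0545 0.043 ]
r 0.172 0.07330025823789832 [0.0059 0.0533 0.05  ]
r 0.18 0.07802375288720587 [0.0055 0.0519 0.058 ]
tail [ 0.549  -0.1554  0.069 ] tip [ 0.3819 -0.1425  0.06  ] 0.16783958674417707 yaw -4.396649262859121 grip [ 0.4999 -0.1516  0.0664]
card ((484.9198913574219, 264.0220947265625), (38.94609451293945, 38.5256233215332), 3.012787342071533) [ 0.4447 -0.3456  0.042 ]
base px [318.2273 465.3622]
```

>>> {"api": "apply_moves", "payload": {
  "targets": [
    [[0,0,0],-0.115],
    [[0,0,0],-0.115],
    [[0,0,0],-0.115],
    [[-0.026,-0.0198,0],0],
    [[-0.026,-0.0198,0],0],
    [[-0.026,-0.0198,0],0],
    [[-0.026,-0.0198,0],0],
    [[-0.026,-0.0198,0],0],
    [[-0.026,-0.0198,0],0],
    [[-0.026,-0.0198,0],0],
    [[-0.026,-0.0198,0],0],
    [[-0.026,-0.0198,0],0],
    [[-0.026,-0.0198,0],0],
    [[-0.026,-0.0198,0],0],
    [[-0.026,-0.0198,0],0],
    [[0,0,0],0],
    [[0,0,0],0]
  ],
  "fingers": 0,
  "newtons": 20
}}

```text
time_s: 1.8
ee_pos: [0.5014, 0.1842, 0.2305]
tcp_rot: [0.05, 0.999, -0.0, -0.001]
contact_force: [-0.4, 0.2, 0.2]
opening: -0.0001
finger_force: 0.0
```

>>> {"api": "apply_moves", "payload": {
  "targets": [
    [[0,0,0.025],0],
    [[0,0,0.025],0],
    [[0,0,0.025],0],
    [[0,0,0],0],
    [[0,0.009,0],0],
    [[0,0.009,0],0],
    [[0,0.009,0],0],
    [[0,0.009,0],0],
    [[0,0.009,0],0],
    [[0,0.009,0],0],
    [[0,0.009,0],0],
    [[0,0.009,0],0],
    [[0,0.009,0],0],
    [[0,0.009,0],0],
    [[0,0,0],0],
    [[0,0,0],0]
  ]
}}

```text
time_s: 3.4
ee_pos: [0.5097, 0.2751, 0.1551]
tcp_rot: [0.048, 0.999, -0.001, -0.001]
contact_force: [0.3, -0.5, -0.4]
opening: 0.0001
finger_force: 0.0
```

>>> {"api": "apply_moves", "payload": {
  "targets": [
    [[0,-0.02,0],0],
    [[0,-0.02,0],0],
    [[0,-0.02,0],0],
    [[0,-0.02,0],0],
    [[0,-0.009,0],0],
    [[0,-0.009,0],0],
    [[0,-0.009,0],0],
    [[0,-0.009,0],0],
    [[0,-0.009,0],0],
    [[0,-0.009,0],0],
    [[0,-0.009,0],0],
    [[0,-0.009,0],0],
    [[0,-0.009,0],0],
    [[0,-0.009,0],0],
    [[0,-0.009,0],0],
    [[0,-0.004,0],0],
    [[0,0,0],0],
    [[0,0,0],0]
  ]
}}

```text
time_s: 5.2
ee_pos: [0.4924, 0.0919, 0.1559]
tcp_rot: [0.049, 0.999, -0.0, -0.0]
contact_force: [0.3, 0.4, 0.4]
opening: 0.0002
finger_force: 0.0
```

>>> {"api": "apply_moves", "payload": {
  "targets": [
    [[0,0.03,0],0],
    [[0,0,-0.03],0],
    [[0,0,-0.03],0],
    [[0,0,-0.03],0],
    [[-0.004,-0.034,0],0],
    [[-0.004,-0.034,0],0],
    [[-0.004,-0.034,0],0],
    [[-0.004,-0.034,0],0],
    [[-0.004,-0.034,0],0],
    [[-0.004,-0.034,0],0],
    [[-0.004,-0.034,0],0],
    [[-0.004,-0.034,0],0],
    [[0,0,0],0],
    [[0,0,0],0],
    [[0,0,0],0]
  ],
  "fingers": 0.06
}}

```text
time_s: 6.7
ee_pos: [0.5006, -0.1509, 0.2462]
tcp_rot: [0.048, 0.999, 0.0, -0.0]
contact_force: [0.8, -0.5, -1.2]
opening: 0.06
finger_force: 0.0
```

```bash
python3 - <<'E'
from h import *
s=read_state(); print(s["ee_pos"],s["tcp_rot"],s["opening"])
m=camera_model("wrist"); w=get_image("wrist"); t=get_image("top"); 
np.save("wm1.npy",m,allow_pickle=True); print(m)
cv2.imwrite("pics/w1.png",w); cv2.imwrite("pics/top1.png",t); cv2.imwrite("pics/scene1.png",get_image("scene"))
a=cv2.resize(t[165:295,160:300],(448,416),interpolation=cv2.INTER_CUBIC)
b=cv2.resize(w,(352,264)); b=cv2.copyMakeBorder(b,0,152,0,0,cv2.BORDER_CONSTANT)
cv2.imwrite("pics/c3.png",np.hstack([a,b]))
E
```

```text
[ 0.5006 -0.1509  0.2462] [ 0.0484  0.9988  0.0002 -0.0002] 0.0600349929398684
{'camera_matrix': array([[348.5771,   0.    , 318.0428],
       [  0.    , 348.5771, 242.4453],
       [  0.    ,   0.    ,   1.    ]]), 'R': array([[ 0.0973,  0.9953,  0.0012],
       [ 0.959 , -0.0941,  0.2672],
       [ 0.266 , -0.0248, -0.9636]]), 't': array([ 0.1017, -0.533 ,  0.2563])}
```

View pics/c3.png

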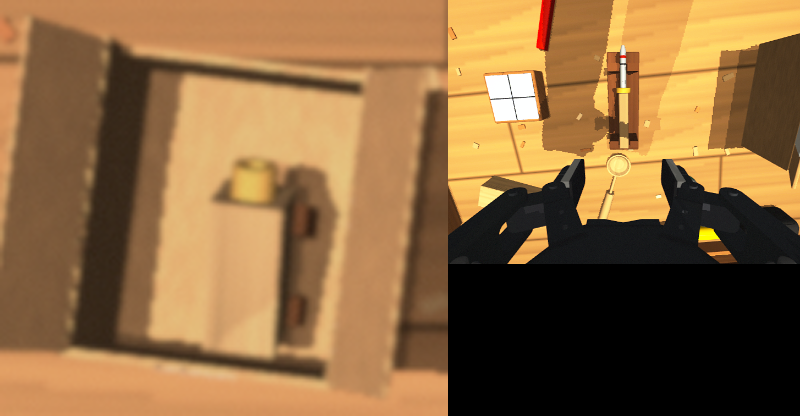

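The flaps now lean outwards, and the brass tube shows at about (240,216) in the top view. In the wrist view the gauge is in line, with its collar near (318,165) in full-size pixels. Next I'll measure the brass by mask.

```bash
python3 - <<'E'
from h import *
w=cv2.imread("pics/w1.png");t=cv2.imread("pics/top1.png");s=cv2.imread("pics/scene1.png")
def blobs(im,roi,lo,hi,name):
    x0,y0,x1,y1=roi; h=cv2.cvtColor(im,cv2.COLOR_BGR2HSV)[y0:y1,x0:x1]
    k=cv2.inRange(h,lo,hi); n,l,st,c=cv2.connectedComponentsWithStats(k)
    for i in range(1,n):
        if st[i,4]>12: print(name,st[i]+[x0,y0,0,0,0],c[i]+[x0,y0])
for sat in (130,160): 
    blobs(t,(225,205,255,235),(18,sat,110),(32,255,255),"top%d"%sat)
    blobs(s,(310,150,410,240),(18,sat,90),(32,255,255),"scene%d"%sat)
    blobs(w,(280,60,360,290),(18,sat,90),(32,255,255),"wrist%d"%sat)
A=cv2.resize(w[70:290,270:370],(250,550),interpolation=cv2.INTER_CUBIC)
B=cv2.resize(s[150:260,300:410],(550,550),interpolation=cv2.INTER_CUBIC)
cv2.imwrite("pics/c4.png",np.hstack([A,B]))
E
```

```text
top130 [233 214  12  15 135] [238.0667 221.1556]
scene130 [357 202   9   4  26] [361.3077 203.3077]
wrist130 [ 280   60   80   83 1627] [312.8605  84.1328]
wrist130 [348 115  12  10  42] [355.4286 120.9286]
wrist130 [348 126   4   9  20] [349.1 130.2]
wrist130 [348 144  12   3  21] [353.2857 145.1429]
wrist130 [348 149  12  16 106] [353.1698 156.5   ]
wrist130 [280 150  11  61 589] [284.7063 179.4601]
wrist130 [306 159  26  10 234] [318.5556 163.8846]
wrist130 [312 170  15  56 769] [319.0078 195.8674]
wrist130 [348 190  12  11  48] [352.25   195.8958]
wrist130 [355 219   5  12  21] [357.7143 225.381 ]
wrist130 [ 280  246   80   44 1141] [313.6161 276.7344]
wrist130 [313 249  15  21 277] [319.4693 259.5054]
wrist130 [308 285  14   5  48] [313.6667 287.3958]
wrist160 [316  72  44  20 518] [340.3456  81.9286]
wrist160 [348 115  12  10  38] [355.1053 121.2895]
wrist160 [348 126   4   9  20] [349.1 130.2]
wrist160 [348 144  12   3  20] [353.  145.2]
wrist160 [348 149  12  16  83] [353.3373 156.7108]
wrist160 [306 159  26  10 234] [318.5556 163.8846]
wrist160 [348 190  12  11  45] [352.3333 195.8222]
wrist160 [348 275  12   9  50] [354.86 278.84]
wrist160 [297 276  11   3  18] [302.7222 277.1111]
```

View pics/c4.png

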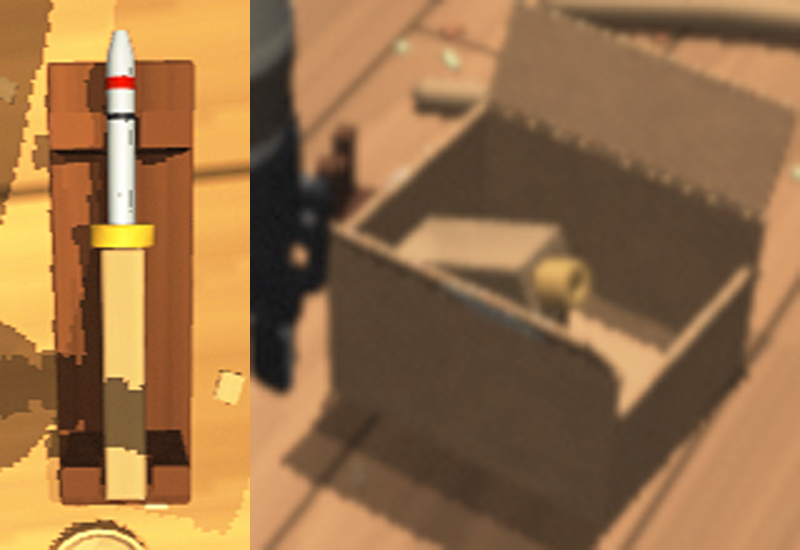

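The wrist crop gives the gauge tip at (318,82), the collar face at (318.8,160.4) and the tail at (320.4,270). The scene crop gives the tube's hole at about (364.6,206.7), with the left flap well past upright. The right flap is seen almost edge-on, which fits about 2.2 rad.

```bash
python3 - <<'E'
from h import *
m=np.load("wm1.npy",allow_pickle=True).item()
for n,u,v,z in(("tip",318,82,.060),("collar",318.8,160.4,.065),("tail",320.4,270,.069),("tailbase",320.2,270,.069)):
    print(n,onz("wrist",u,v,z,m))
t=onz("wrist",318,82,.06,m);b=onz("wrist",320.4,269.8,.069,m)
d=(b-t)[:2]; print("len",np.linalg.norm(d),"yaw",np.degrees(np.arctan2(d[1],d[0])))
M=tri([("scene",364.6,206.7),("top",239.5,216.8)]); print("mouth tri",M, proj("scene",M),proj("top",M))
print("scene on z=.105",onz("scene",364.6,206.7,.105),"top",onz("top",239.5,216.8,.105))
E1=tri([("scene",409.4,172),("top",167.8,170.6)]);print("left edge +x corner",E1)
ey=np.array([.0993,.9951]);ex=np.array([.9951,-.0993]);c=np.array([.5008,.1835])
for P in(M,E1): print("carton frame",(P[:2]-c)@ex,(P[:2]-c)@ey)
# carton rims now: top crop corners /3.2
for n,u,v,z in(("wallL-",68,350,.12),("wallL+",110,40,.12),("R-",328,382,.12),("R+",362,70,.12)):
    P=onz("top",160+u/3.2,165+v/3.2,z); print(n,P,(P[:2]-c)@ex,(P[:2]-c)@ey)
E
```

```text
tip [ 0.38   -0.1394  0.06  ]
collar [ 0.4459 -0.1451  0.065 ]
tail [ 0.5495 -0.1536  0.069 ]
tailbase [ 0.5495 -0.1538  0.069 ]
len 0.16991813737962064 yaw -4.800922835007395
mouth tri [0.5315 0.1659 0.1056] [364.4587 206.7188] [239.3951 216.6213]
scene on z=.105 [0.5315 0.1669 0.105 ] top [0.5312 0.1658 0.105 ]
left edge +x corner [0.6102 0.2898 0.178 ]
carton frame 0.03227648235223947 -0.014419900412039418
carton frame 0.09835164113638928 0.11662044867686325
wallL- [0.4143 0.2757 0.12  ] -0.09527615497807318 0.08318175688039135
wallL+ [0.6067 0.2547 0.12  ] 0.0982591512713275 0.08138421408818133
R- [0.3975 0.1148 0.12  ] -0.09600094277928237 -0.07859369325549696
R+ [0.5905 0.0979 0.12  ] 0.09773464393196835 -0.07630194589998869
```

The numbers fit. The gauge length comes out at 169.9 mm against 170 given, with yaw -4.8° and grip at (0.4996,-0.1494). The tube mouth is at (0.5315,0.166,0.1056), against a given height of 105 mm, and the left flap is at about 2.1 rad. Now I'll grasp.

>>> {"api": "apply_moves", "payload": {
  "targets": [
    [[0.001,0.0016,0.022],-0.013],
    [[0,0,0.022],0],
    [[0,0,0.022],0],
    [[0,0,0.022],0],
    [[0,0,0.022],0],
    [[0,0,0.022],0],
    [[0,0,0.022],0],
    [[0,0,0.022],0],
    [[0,0,0.015],0],
    [[0,0,0.014],0],
    [[0,0,0],0],
    [[0,0,0],0]
  ]
}}

```text
time_s: 8.05
ee_pos: [0.4999, -0.1494, 0.0415]
tcp_rot: [0.042, 0.999, 0.0, -0.0]
contact_force: [-0.9, -0.6, 0.2]
opening: 0.0599
finger_force: 0.0
```

>>> {"api": "apply_moves", "payload": {
  "targets": [
    [[0,0,0],0],
    [[0,0,0],0],
    [[0,0,0],0],
    [[0,0,0],0],
    [[0,0,0],0],
    [[0,0,0],0],
    [[0,0,0],0],
    [[0,0,0],0],
    [[0,0,0],0]
  ],
  "fingers": 0,
  "newtons": 20
}}

```text
time_s: 8.95
ee_pos: [0.5004, -0.1501, 0.0421]
tcp_rot: [0.042, 0.999, -0.0, 0.001]
contact_force: [-0.7, 0.1, 5.7]
opening: 0.0154
finger_force: 23.1
```

>>> {"api": "apply_moves", "payload": {
  "targets": [
    [[0,0,-0.01],0],
    [[0,0,-0.012],0],
    [[0,0,-0.012],0],
    [[0.02,0,0],0],
    [[0.022,0,0],0],
    [[0.022,0,0],0],
    [[0.022,0,0],0],
    [[0.022,0,0],0],
    [[0.022,0,0],0],
    [[0,0,0.003],0],
    [[0,0,0.003],0],
    [[0,0,0],0],
    [[0,0,0],0]
  ]
}}

```text
time_s: 10.25
ee_pos: [0.3714, -0.1392, 0.0695]
tcp_rot: [0.042, 0.999, -0.0, 0.0]
contact_force: [0.6, 0.5, -2.2]
opening: 0.0157
finger_force: 22.1
```

```bash
python3 - <<'E'
from h import *
s=read_state(); print(s["ee_pos"],s["tcp_rot"],s["contact_force"],s["torque"],s["opening"])
m=camera_model("wrist"); w=get_image("wrist"); np.save("wm2.npy",m,allow_pickle=True)
cv2.imwrite("pics/w2.png",w)
k=cv2.inRange(cv2.cvtColor(w,cv2.COLOR_BGR2HSV),(18,160,90),(32,255,255));n,l,st,c=cv2.connectedComponentsWithStats(k)
for i in range(1,n):
    if st[i,4]>80: print(st[i],c[i])
cv2.imwrite("pics/c5.png",w[:, 120:520])
E
```

```text
[ 0.3714 -0.1392  0.0695] [ 0.0422  0.9991 -0.0002  0.0005] [ 0.5605  0.4613 -2.1545] [ 0.041  -0.0122 -0.0401] 0.01565364915061785
[   0    0   87   61 3541] [45.8258 28.2906]
[552   0  66   9 231] [579.2251   2.4978]
[594  21  46  12 283] [618.4064  26.6325]
[ 334   54  192   96 3356] [441.1594  93.7309]
[335  60  60  13 263] [363.1027  65.4106]
[ 20  73  63  10 263] [56.5856 78.3916]
[341  73  50  17 251] [365.9562  79.1793]
[ 66  85  55  29 907] [91.8214 99.8578]
[404 122  17  13  88] [412.8864 128.8523]
[430 153  43  17 186] [451.3817 160.1667]
[ 285  180   68   30 1747] [318.3835 194.478 ]
[429 181  36  25 254] [448.9764 192.7087]
[372 190  41  17 242] [390.5248 199.1529]
[397 216  22  16  97] [408.134  222.3918]
[404 278  19  14 100] [411.73 284.54]
```

View pics/c5.png

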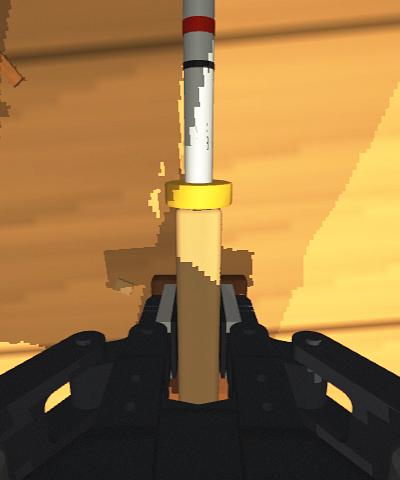

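The wrist view shows the gauge held straight, with the collar at about (318,194) and its tail above the front post. The tool can only yaw, so I'll tip the gauge in the grip by lowering its tail onto the fixed rest post, which dips the tip.

>>> {"api": "apply_moves", "payload": {
  "targets": [
    [[0,0,0.003],0],
    [[0,0,0.003],0],
    [[0,0,0.003],0],
    [[0,0,0.002],0],
    [[0,0,0.002],0],
    [[0,0,0.002],0],
    [[0,0,0],0]
  ]
}}

```text
time_s: 11.0
ee_pos: [0.3699, -0.1389, 0.0542]
tcp_rot: [0.042, 0.999, 0.0, -0.0]
contact_force: [-4.2, 1.1, 3.2]
opening: 0.0153
finger_force: 23.3
```

```bash
cat > tilt.py <<'E'
from h import *
from scipy.spatial.transform import Rotation as Ro
from scipy.optimize import minimize_scalar
# collar blob in wrist image -> pitch of gauge (tip down positive), tool frame: rod along +x, z down
def look(name):
    s=read_state(); m=camera_model("wrist"); w=get_image("wrist"); cv2.imwrite(f"pics/{name}.png",w)
    T=Ro.from_quat(s["tcp_rot"]).as_matrix(); p=s["ee_pos"]
    h=cv2.cvtColor(w,cv2.COLOR_BGR2HSV)[:,290:350]
    k=cv2.inRange(h,(18,160,60),(32,255,255)); n,l,st,c=cv2.connectedComponentsWithStats(k)
    i=1+np.argmax(st[1:,4]); rows=st[i,1],st[i,1]+st[i,3]
    r=cv2.inRange(h,(0,150,60),(6,255,255))+cv2.inRange(h,(172,150,60),(180,255,255)); rr=np.nonzero(r.sum(1)>255*12)[0]
    print("collar rows",rows,"cx",c[i][0]+290,"red rows",(rr.min(),rr.max()) if len(rr) else None)
    def top(th,a,r): # upper silhouette point of axis pos a ahead of grip, radius r
        ax=np.array([np.cos(th),0,np.sin(th)]); up=np.array([np.sin(th),0,-np.cos(th)])
        return proj("wrist",p+T@(np.array([0,0,-.0187])+a*ax+r*up),m)
    for d in (0,5,10,15,18,20,22,24,26,30):
        th=np.radians(d); print(d,"front top row %.1f back top row %.1f"%(top(th,.055,.012)[1],top(th,.047,.012)[1]))
    print(s["ee_pos"],s["contact_force"],s["opening"])
if __name__=="__main__":
    import sys; look(sys.argv[1])
E
python3 tilt.py w3
```

```text
collar rows (np.int32(180), np.int32(203)) cx 319.32576866764276 red rows (np.int64(32), np.int64(43))
0 front top row 187.3 back top row 211.9
5 front top row 183.1 back top row 207.1
10 front top row 180.4 back top row 203.6
15 front top row 179.1 back top row 201.4
18 front top row 179.0 back top row 200.6
20 front top row 179.1 back top row 200.2
22 front top row 179.4 back top row 200.1
24 front top row 179.9 back top row 200.1
26 front top row 180.6 back top row 200.3
30 front top row 182.3 back top row 201.0
[ 0.3699 -0.1389  0.0542] [-4.1569  1.072   3.2324] 0.015344920400513403
```

```bash
cat > tilt.py <<'E'
from h import *
import sys
from scipy.spatial.transform import Rotation as Ro
from scipy.optimize import fsolve
def rows(w):
    h=cv2.cvtColor(w,cv2.COLOR_BGR2HSV)[:,295:345]
    k=cv2.inRange(h,(18,160,60),(32,255,255)); k[:, :10]=0;k[:,40:]=0; n,l,st,c=cv2.connectedComponentsWithStats(k)
    i=1+np.argmax(st[1:,4])
    r=cv2.inRange(h,(0,150,60),(6,255,255))+cv2.inRange(h,(172,150,60),(180,255,255)); rr=np.nonzero(r.sum(1)>255*10)[0]
    return st[i,1],(rr.min()+rr.max())/2
def top(p,T,m,th,a,r):
    ax=np.array([np.cos(th),0,np.sin(th)]); up=np.array([np.sin(th),0,-np.cos(th)])
    return proj("wrist",p+T@(np.array([0,0,-.0187])+a*ax+r*up),m)[1]
def base():
    m=np.load("wm2.npy",allow_pickle=True).item(); p=np.array([.3714,-.1392,.0695]); T=Ro.from_quat([.0422,.9991,-.0002,.0005]).as_matrix()
    c,r=rows(cv2.imread("pics/w2.png"))
    return [fsolve(lambda a:top(p,T,m,0,a[0],R)-v,[a0])[0] for R,v,a0 in((.012,c,.055),(.005,r,.1))]
def look(name):
    s=read_state(); m=camera_model("wrist"); w=get_image("wrist"); cv2.imwrite(f"pics/{name}.png",w)
    T=Ro.from_quat(s["tcp_rot"]).as_matrix(); p=s["ee_pos"]; A=base(); c,r=rows(w)
    th,sl=fsolve(lambda q:[top(p,T,m,q[0],A[0]+q[1]/100,.012)-c,top(p,T,m,q[0],A[1]+q[1]/100,.005)-r],[.3,0])
    print("base a",A,"rows",c,r,"tilt deg %.2f slip mm %.2f"%(np.degrees(th),sl*10)); print(s["ee_pos"],s["tcp_rot"],s["contact_force"],s["torque"],s["opening"],s["time_s"])
if __name__=="__main__": look(sys.argv[1])
E
python3 tilt.py w4
```

```text
base a [np.float64(0.05735673745643663), np.float64(0.10354179094162197)] rows 180 37.5 tilt deg 5.22 slip mm -1.37
[ 0.3699 -0.1389  0.0542] [ 0.0424  0.9991  0.     -0.0003] [-2.4434  0.4567  3.6987] [ 0.0272  0.4    -0.0336] 0.015786003467585994 11.05
```

>>> {"api": "apply_moves", "payload": {
  "targets": [
    [[0,0,0.002],0],
    [[0,0,0.002],0],
    [[0,0,0.002],0],
    [[0,0,0.002],0],
    [[0,0,0.002],0],
    [[0,0,0],0],
    [[0,0,0],0]
  ]
}}

```text
time_s: 11.8
ee_pos: [0.3706, -0.139, 0.0442]
tcp_rot: [0.042, 0.999, -0.0, 0.0]
contact_force: [-1.8, 1.7, 3.3]
opening: 0.0158
finger_force: 24.7
```

```bash
python3 tilt.py w5
```

```text
base a [np.float64(0.05735673745643663), np.float64(0.10354179094162197)] rows 177 67.0 tilt deg 18.90 slip mm -1.57
[ 0.3706 -0.139   0.0442] [ 0.0424  0.9991 -0.      0.0002] [-1.8027  1.6517  3.325 ] [ 0.0356  0.1343 -0.0064] 0.015756469952768297 11.8
```

>>> {"api": "apply_moves", "payload": {
  "targets": [
    [[0,0,0.0015],0],
    [[0,0,0.0012],0],
    [[0,0,0],0],
    [[0,0,-0.01],0],
    [[0,0,-0.02],0],
    [[0,0,-0.03],0],
    [[0,0,-0.03],0],
    [[0,0,-0.03],0],
    [[0,0,-0.03],0],
    [[0,0,-0.03],0],
    [[0,0,0],0],
    [[0,0,0],0],
    [[0,0,0],0]
  ]
}}

```text
time_s: 13.15
ee_pos: [0.3693, -0.1386, 0.2203]
tcp_rot: [0.042, 0.999, 0.0, -0.001]
contact_force: [-0.1, -0.2, -1.8]
opening: 0.0159
finger_force: 24.5
```

```bash
python3 tilt.py w6; python3 - <<'E'
from h import *
for n in("scene","top"): cv2.imwrite(f"pics/{n}6.png",get_image(n))
s=read_state();g=s["ee_pos"]+[0,0,.0187]; h=np.radians(-4.85)
for d in(18,22):
    t=np.radians(d); tip=g+.1208*np.array([-np.cos(t)*np.cos(h),-np.cos(t)*np.sin(h),-np.sin(t)]); print(d,tip,proj("scene",tip),proj("top",tip))
print(proj("scene",g),proj("top",g))
t=cv2.imread("pics/top6.png");q=cv2.imread("pics/scene6.png")
u,v=proj("scene",g).astype(int); u2,v2=proj("top",g).astype(int)
A=cv2.resize(q[v-70:v+60,u-75:u+55],(400,400),interpolation=cv2.INTER_CUBIC)
B=cv2.resize(t[v2-20:v2+110,u2-65:u2+65],(400,400),interpolation=cv2.INTER_CUBIC)
print("scene origin",u-75,v-70,"top",u2-65,v2-20,"scale",400/130); cv2.imwrite("pics/c6.png",np.hstack([A,B]))
E
```

```text
base a [np.float64(0.05735673745643663), np.float64(0.10354179094162197)] rows 178 74.0 tilt deg 21.70 slip mm -1.80
[ 0.3693 -0.1386  0.2203] [ 0.0424  0.9991  0.0004 -0.0013] [-0.1314 -0.1539 -1.7685] [ 0.002  -0.0145  0.0333] 0.015908456874393986 13.15
18 [ 0.2549 -0.1289  0.2016] [219.7772 210.1614] [390.878  368.9347]
22 [ 0.2578 -0.1292  0.1937] [221.1242 212.8653] [390.4718 366.3734]
[251.811  216.4833] [400.1502 306.9247]
scene origin 176 146 top 335 286 scale 3.076923076923077
```

View pics/c6.png

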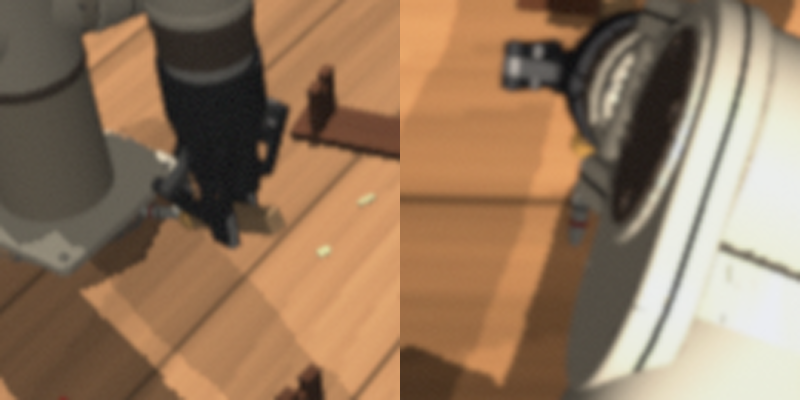

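The gauge is tipped to 21.7° in the grip. The scene view has the tip at about (223,214), and the model predicts (221,213) for 22°. Next I'll carry it to a point in front of the tube mouth.

>>> {"api": "apply_moves", "payload": {
  "targets": [
    [[0,0,-0.02],0.014],
    [[-0.015,0,0],0],
    [[-0.025,0,0],0],
    [[-0.03,0,0],0],
    [[-0.03,0,0],0],
    [[-0.03,0,0],0],
    [[-0.03,0,0],0],
    [[-0.03,0,0],0],
    [[-0.03,0,0],0],
    [[-0.025,0.01,0],0],
    [[-0.0166,0.02,0],0],
    [[0,0.03,0],0],
    [[0,0.03,0],0],
    [[0,0.03,0],0],
    [[0,0.03,0],0]
  ]
}}

```text
time_s: 14.8
ee_pos: [0.6451, -0.0144, 0.2398]
tcp_rot: [0.049, 0.999, -0.0, -0.001]
contact_force: [-0.4, 0.5, -2.1]
opening: 0.0155
finger_force: 24.4
```

>>> {"api": "apply_moves", "payload": {
  "targets": [
    [[0,0.03,0],0],
    [[0,0.03,0],0],
    [[0,0.03,0],0],
    [[0,0.03,0],0],
    [[0,0.03,0],0],
    [[0,0.015,0],0],
    [[0,0.0043,0],0],
    [[0,0,0],0],
    [[0,0,0],0],
    [[0,0,0],0]
  ]
}}

```text
time_s: 15.8
ee_pos: [0.6622, 0.1513, 0.2417]
tcp_rot: [0.05, 0.999, -0.0, 0.0]
contact_force: [0.5, 0.5, -2.2]
opening: 0.0155
finger_force: 24.5
```

```bash
python3 tilt.py w7; python3 - <<'E'
from h import *
s=read_state(); print("target offset", np.array([.6612,.1531,.14])-s["ee_pos"])
q=s["tcp_rot"]; print("gauge heading", 2*np.degrees(np.arctan2(q[1],q[0]))-180)
# tube mouth from the wrist picture: brass blobs
m=camera_model("wrist"); w=cv2.imread("pics/w7.png"); M=np.array([.5315,.166,.1056]); print("mouth expected wrist px",proj("wrist",M,m))
k=cv2.inRange(cv2.cvtColor(w,cv2.COLOR_BGR2HSV),(16,120,60),(32,255,255));n,l,st,c=cv2.connectedComponentsWithStats(k)
for i in range(1,n):
    if st[i,4]>60 and abs(c[i][0]-320)<120: print(st[i],c[i])
A=w[0:300,180:460]; t=get_image("top"); cv2.imwrite("pics/top7.png",t)
cv2.imwrite("pics/c7.png",np.hstack([cv2.resize(A,(560,600)),cv2.resize(t[150:300,190:250],(240,600))]))
E
```

```text
base a [np.float64(0.05735673745643663), np.float64(0.10354179094162197)] rows 14 74.0 tilt deg 71.73 slip mm 1132.16
[0.6622 0.1513 0.2417] [ 0.0504  0.9987 -0.0002  0.    ] [ 0.5206  0.4506 -2.1537] [-0.0069 -0.0327  0.0331] 0.01554588483850277 15.8
target offset [-0.001   0.0017 -0.1019]
gauge heading -5.771898086491348
mouth expected wrist px [320.4209  54.1632]
[   123      0    517    404 117515] [430.4846 171.5012]
[225 153  50  19 461] [250.9675 159.7636]
[282 154  24   8 116] [293.931  156.9741]
[236 170  37  28 670] [254.7373 182.0567]
[ 173  312   88   32 1661] [216.6893 326.0861]tilt.py:21: RuntimeWarning: The iteration is not making good progress, as measured by the 
 improvement from the last ten iterations.
  th,sl=fsolve(lambda q:[top(p,T,m,q[0],A[0]+q[1]/100,.012)-c,top(p,T,m,q[0],A[1]+q[1]/100,.005)-r],[.3,0])
```

View pics/c7.png

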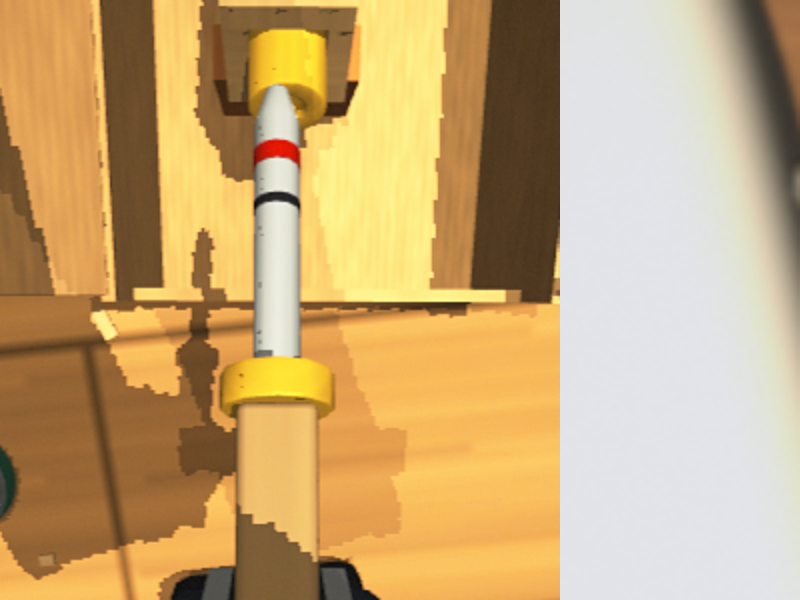

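The wrist view shows the rod on column 318 and the tube (crop x about 287) on column 323.7. So the tube is about 4 mm further to +y, while the fixed cameras say 1.7 mm. I'll go down to the approach point with +3.3 mm and look again.

>>> {"api": "apply_moves", "payload": {
  "targets": [
    [[0.001,0.0033,0.015],0],
    [[0,0,0.02],0],
    [[0,0,0.02],0],
    [[0,0,0.02],0],
    [[0,0,0.015],0],
    [[0,0,0.01],0],
    [[0,0,0],0],
    [[0,0,0],0],
    [[0,0,0],0]
  ]
}}

```text
time_s: 16.8
ee_pos: [0.6623, 0.1564, 0.143]
tcp_rot: [0.049, 0.999, 0.0, 0.001]
contact_force: [0.2, -0.3, -1.5]
opening: 0.0159
finger_force: 24.5
```

```bash
python3 - <<'E'
from h import *
s=read_state(); print(s["ee_pos"],s["tcp_rot"],s["contact_force"])
m=camera_model("wrist"); w=get_image("wrist"); cv2.imwrite("pics/w8.png",w); np.save("wm8.npy",m,allow_pickle=True)
M=np.array([.5315,.166,.1056]); print("mouth px",proj("wrist",M,m))
g=s["ee_pos"]+[0,0,.0187]; h=np.radians(-5.77); 
for d in(20,22): 
    t=np.radians(d); print(d,proj("wrist",g+.1206*np.array([-np.cos(t)*np.cos(h),-np.cos(t)*np.sin(h),-np.sin(t)]),m))
cv2.imwrite("pics/c8.png",cv2.resize(w[20:220,240:400],(480,600),interpolation=cv2.INTER_CUBIC))
E
```

```text
[0.6623 0.1564 0.143 ] [0.0495 0.9988 0.0004 0.0012] [ 0.2384 -0.2527 -1.4745]
mouth px [311.4249  -0.5604]
20 [319.5537  33.6796]
22 [319.4937  40.3639]
```

View pics/c8.png

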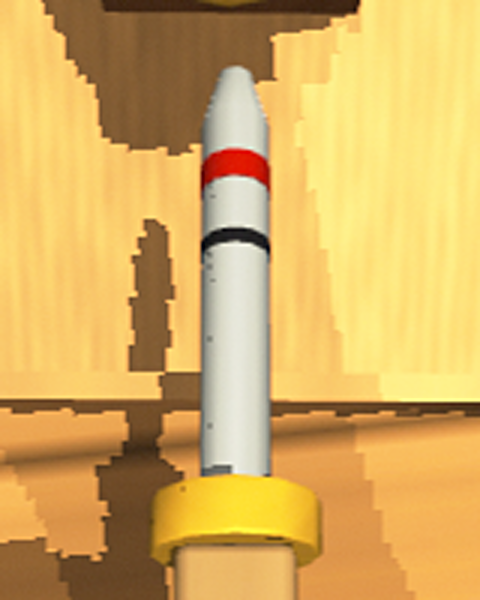

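The close view shows the tip at (318.7,42.7), where the model for 22° says (319.5,40.4). The tube's lower rim is centred near column 317.3, so the two are aligned sideways within about 1 mm. I'll check the rim by mask.

```bash
python3 - <<'E'
from h import *
for f,r in(("w8",range(0,24,2)),("w7",range(0,70,3))):
    w=cv2.imread(f"pics/{f}.png"); k=cv2.inRange(cv2.cvtColor(w,cv2.COLOR_BGR2HSV),(22,170,40),(32,255,255)); 
    k[:, :270]=0;k[:,375:]=0
    for v in r:
        x=np.nonzero(k[v])[0]; print(f,v,(x.min(),x.max(),(x.min()+x.max())/2,len(x)) if len(x) else None)
# predicted mouth ring bottom point & side points
m=np.load("wm8.npy",allow_pickle=True).item(); M=np.array([.5315,.166,.1056]); h=np.radians(-5.7); t=np.radians(22)
dn=np.array([np.sin(t)*np.cos(h),np.sin(t)*np.sin(h),-np.cos(t)]); ey=np.array([-np.sin(h),np.cos(h),0])
for n,P in(("bottom",M+.0145*dn),("top",M-.0145*dn),("L",M-.0145*ey),("R",M+.0145*ey)): print(n,proj("wrist",P,m))
E
```

```text
w8 0 (np.int64(305), np.int64(305), np.float64(305.0), 1)
w8 2 (np.int64(305), np.int64(321), np.float64(313.0), 17)
w8 4 (np.int64(304), np.int64(322), np.float64(313.0), 19)
w8 6 (np.int64(305), np.int64(321), np.float64(313.0), 15)
w8 8 (np.int64(307), np.int64(322), np.float64(314.5), 16)
w8 10 (np.int64(311), np.int64(320), np.float64(315.5), 10)
w8 12 None
w8 14 None
w8 16 None
w8 18 None
w8 20 None
w8 22 None
w7 0 None
w7 3 None
w7 6 None
w7 9 None
w7 12 None
w7 15 (np.int64(315), np.int64(332), np.float64(323.5), 18)
w7 18 (np.int64(311), np.int64(339), np.float64(325.0), 29)
w7 21 (np.int64(311), np.int64(340), np.float64(325.5), 30)
w7 24 (np.int64(311), np.int64(339), np.float64(325.0), 29)
w7 27 (np.int64(311), np.int64(340), np.float64(325.5), 30)
w7 30 (np.int64(311), np.int64(339), np.float64(325.0), 29)
w7 33 (np.int64(311), np.int64(339), np.float64(325.0), 29)
w7 36 (np.int64(311), np.int64(340), np.float64(325.5), 30)
w7 39 (np.int64(310), np.int64(339), np.float64(324.5), 30)
w7 42 (np.int64(310), np.int64(339), np.float64(324.5), 13)
w7 45 (np.int64(338), np.int64(339), np.float64(338.5), 2)
w7 48 None
w7 51 None
w7 54 None
w7 57 None
w7 60 None
w7 63 None
w7 66 None
w7 69 None
bottom [311.9402  23.1691]
top [310.8051 -29.0967]
L [279.1642  -0.579 ]
R [343.6767  -0.5418]
```

>>> {"api": "apply_moves", "payload": {
  "targets": [
    [[0,-0.0005,0.0023],0],
    [[0.0042,0,0.0017],0],
    [[0.0042,0,0.0017],0],
    [[0.0042,0,0.0017],0],
    [[0.0042,0,0.0017],0],
    [[0.0042,0,0.0017],0],
    [[0.0042,0,0.0017],0],
    [[0,0,0],0],
    [[0,0,0],0]
  ]
}}

```text
time_s: 17.75
ee_pos: [0.6356, 0.1584, 0.1292]
tcp_rot: [0.049, 0.999, 0.0, -0.001]
contact_force: [-0.7, -0.6, 0.1]
opening: 0.0158
finger_force: 24.7
```

```bash
cat > rel.py <<'E'
import sys
from h import *
import tilt
from scipy.spatial.transform import Rotation as Ro
s=read_state(); h=np.radians(-5.7); M=np.array([.5315,.166+.0024,.1056])
g=s["ee_pos"]+[0,0,.0187-.0008]-M; e=np.array([np.cos(h)*g[0]+np.sin(h)*g[1],-np.sin(h)*g[0]+np.cos(h)*g[1],g[2]])
t=np.radians(22); print("axial mm %.1f (seated 55.6) perp-up %.1f lateral %.1f"%tuple(1e3*np.array([e[0]*np.cos(t)+e[2]*np.sin(t),-e[0]*np.sin(t)+e[2]*np.cos(t),e[1]])))
print(s["ee_pos"],s["contact_force"],s["torque"],s["opening"],s["time_s"])
if len(sys.argv)>1:
    w=get_image("wrist"); cv2.imwrite(f"pics/{sys.argv[1]}.png",w)
    hs=cv2.cvtColor(w,cv2.COLOR_BGR2HSV)
    print("collar/red rows",tilt.rows(w))
    r=cv2.inRange(hs[:,280:360],(0,150,60),(6,255,255))+cv2.inRange(hs[:,280:360],(172,150,60),(180,255,255)); v,u=np.nonzero(r[:260]); print("red centre",len(u),u.mean()+280,v.mean(), v.min(),v.max()) if len(u) else None
    k=cv2.inRange(hs,(20,160,40),(33,255,255)); k[:, :270]=0;k[:,370:]=0;k[260:]=0
    n,l,st,c=cv2.connectedComponentsWithStats(k)
    for i in range(1,n):
        if st[i,4]>100: print("brass",st[i],c[i])
E
python3 rel.py w9
```

```text
axial mm 112.5 (seated 55.6) perp-up -0.7 lateral 0.4
[0.6356 0.1584 0.1292] [-0.7389 -0.6002  0.0543] [ 0.0664  0.5599 -0.0072] 0.015816484252914837 17.75
collar/red rows (np.int32(0), np.float64(73.0))
red centre 197 317.95939086294413 73.87817258883248 69 81
brass [ 285    0   65   52 2452] [318.3723  20.8467]
brass [ 290  178   57   28 1034] [319.793  189.4101]
```

```bash
python3 - <<'E'
from h import *
w=cv2.imread("pics/w9.png"); hs=cv2.cvtColor(w,cv2.COLOR_BGR2HSV)
for c in(300,311,318,325,336): print(c,[tuple(int(x) for x in hs[v,c]) for v in range(0,72,4)])
E
python3 - <<'E'
import sys; sys.path.insert(0,".")
from h import *
m=camera_model("wrist"); M=np.array([.5315,.1684,.1056]); h=np.radians(-5.7); t=np.radians(22)
dn=np.array([np.sin(t)*np.cos(h),np.sin(t)*np.sin(h),-np.cos(t)]); ey=np.array([-np.sin(h),np.cos(h),0])
for r in(.0145,.0065):
  for n,P in(("bottom",M+r*dn),("top",M-r*dn),("L",M-r*ey),("R",M+r*ey)): print(r,n,proj("wrist",P,m))
E
```

```text
300 [(22, 215, 243), (22, 208, 244), (22, 213, 244), (22, 210, 245), (22, 210, 245), (22, 206, 246), (22, 208, 246), (22, 211, 247), (22, 206, 247), (23, 213, 247), (19, 213, 182), (19, 205, 158), (19, 201, 147), (20, 201, 138), (20, 208, 146), (19, 204, 155), (20, 205, 154), (19, 203, 147)]
311 [(24, 208, 252), (24, 203, 252), (24, 203, 252), (24, 204, 252), (25, 204, 252), (25, 205, 253), (25, 206, 253), (25, 211, 253), (25, 207, 253), (20, 211, 227), (19, 210, 163), (19, 200, 143), (20, 103, 94), (25, 16, 94), (28, 22, 175), (30, 22, 177), (28, 23, 179), (37, 18, 181)]
318 [(24, 207, 252), (24, 212, 252), (24, 210, 252), (24, 208, 252), (24, 204, 252), (24, 208, 252), (25, 210, 253), (25, 209, 253), (25, 206, 253), (20, 213, 226), (20, 212, 168), (19, 200, 138), (35, 14, 112), (30, 16, 226), (28, 16, 226), (30, 17, 227), (28, 16, 228), (4, 119, 227)]
325 [(25, 209, 253), (25, 212, 253), (25, 207, 253), (25, 210, 253), (25, 207, 253), (25, 208, 253), (25, 210, 253), (25, 206, 253), (25, 211, 253), (20, 213, 226), (19, 202, 165), (19, 208, 142), (19, 200, 107), (32, 18, 200), (28, 23, 215), (30, 20, 213), (27, 23, 214), (35, 22, 217)]
336 [(23, 203, 250), (23, 205, 249), (23, 211, 249), (23, 209, 249), (23, 211, 250), (23, 209, 249), (23, 212, 250), (23, 210, 249), (23, 209, 250), (23, 210, 250), (20, 211, 232), (19, 203, 167), (19, 205, 149), (19, 203, 141), (19, 206, 141), (20, 207, 144), (19, 205, 153), (19, 203, 142)]
0.0145 bottom [318.301   77.1344]
0.0145 top [318.4155  33.7522]
0.0145 L [284.8309  57.4982]
0.0145 R [351.8695  57.5328]
0.0065 bottom [318.3284  66.7547]
0.0065 top [318.3793  47.4496]
0.0065 L [303.3263  57.5077]
0.0065 R [333.3781  57.5233]
```

The rod's shadow edge starts exactly at the top of the bore (row 47), so the tip is inside the bore and centred (ring centre column 318.3, rod 318.0). I'll carry on in short strokes and check the force.

>>> {"api": "apply_moves", "payload": {
  "targets": [
    [[0,0,-0.0007],0],
    [[0.0042,0,0.0017],0],
    [[0.0042,0,0.0017],0],
    [[0.0042,0,0.0017],0],
    [[0.0042,0,0.0017],0],
    [[0,0,0],0]
  ]
}}

```text
time_s: 18.4
ee_pos: [0.6184, 0.1601, 0.1225]
tcp_rot: [0.049, 0.999, -0.0, -0.001]
contact_force: [-0.5, 0.3, -0.6]
opening: 0.0155
finger_force: 24.6
```

```bash
python3 rel.py w10
```

```text
axial mm 94.0 (seated 55.6) perp-up -0.4 lateral 0.4
[0.6184 0.1601 0.1225] [-0.5498  0.2636 -0.6106] [ 0.0181  0.3601 -0.0725] 0.01549677193647496 18.4Traceback (most recent call last):
  File "rel.py", line 12, in <module>
    print("collar/red rows",tilt.rows(w))
                            ~~~~~~~~~^^^
  File "tilt.py", line 10, in rows
    return st[i,1],(rr.min()+rr.max())/2
                    ~~~~~~^^
    return umr_minimum(a, axis, None, out, keepdims, initial, where)
ValueError: zero-size array to reduction operation minimum which has no identity
```

>>> {"api": "apply_moves", "payload": {
  "targets": [
    [[0,0,-0.0005],0],
    [[0.0042,0,0.0017],0],
    [[0.0042,0,0.0017],0],
    [[0.0042,0,0.0017],0],
    [[0.0042,0,0.0017],0],
    [[0.0042,0,0.0017],0],
    [[0,0,0],0]
  ]
}}

```text
time_s: 19.15
ee_pos: [0.5977, 0.1621, 0.1145]
tcp_rot: [0.049, 0.999, -0.0, -0.001]
contact_force: [-0.7, -1.2, -1.0]
opening: 0.0159
finger_force: 24.5
```

```bash
sed -i 's/print("collar\/red rows",tilt.rows(w))/pass/' rel.py; python3 rel.py w11
```

```text
axial mm 71.7 (seated 55.6) perp-up -0.0 lateral 0.3
[0.5977 0.1621 0.1145] [-0.6549 -1.1865 -0.9903] [-0.0332  0.0316 -0.0465] 0.015903899022141992 19.15
brass [ 285   87   66   66 3106] [318.7318 113.8822]
brass [ 290  178   57   26 1014] [318.9546 189.0759]
```

>>> {"api": "apply_moves", "payload": {
  "targets": [
    [[0.0037,0,0.0015],0],
    [[0.0037,0,0.0015],0],
    [[0.0037,0,0.0015],0],
    [[0.0009,0,0.0004],0],
    [[0.0009,0,0.0004],0],
    [[0,0,0],0]
  ]
}}

```text
time_s: 19.8
ee_pos: [0.5857, 0.1634, 0.1097]
tcp_rot: [0.049, 0.999, -0.0, -0.0]
contact_force: [0.1, 0.1, -0.5]
opening: 0.0155
finger_force: 24.5
```

```bash
python3 rel.py w12
```

```text
axial mm 58.7 (seated 55.6) perp-up -0.0 lateral 0.4
[0.5857 0.1634 0.1097] [ 0.0805  0.1148 -0.4985] [-0.0301  0.1537  0.0427] 0.015512897010762031 19.8
brass [ 284  119   67   88 4320] [318.2093 156.4486]
```

Now I'll take 1 mm steps until it stops.

>>> {"api": "apply_moves", "payload": {
  "targets": [
    [[0.0009,0,0.0004],0],
    [[0.0009,0,0.0004],0],
    [[0.0009,0,0.0004],0],
    [[0,0,0],0]
  ]
}}

```text
time_s: 20.25
ee_pos: [0.5835, 0.1636, 0.1087]
tcp_rot: [0.049, 0.999, 0.0, 0.0]
contact_force: [1.4, -0.1, -0.6]
opening: 0.0157
finger_force: 24.6
```

```bash
python3 rel.py w13
```

```text
axial mm 56.3 (seated 55.6) perp-up -0.1 lateral 0.4
[0.5835 0.1636 0.1087] [ 1.4409 -0.1248 -0.5698] [-0.0356 -0.0926 -0.0241] 0.015668028843022028 20.25
brass [ 284  125   67   81 4262] [317.8569 160.6664]
```

>>> {"api": "apply_moves", "payload": {
  "targets": [
    [[0.0009,0,0.0004],0],
    [[0,0,0],0]
  ]
}}

```text
time_s: 20.5
ee_pos: [0.5835, 0.1637, 0.1088]
tcp_rot: [0.049, 0.999, 0.0, 0.001]
contact_force: [4.0, -1.3, 0.6]
opening: 0.0154
finger_force: 24.8
```

```bash
python3 rel.py w14; python3 -c "
from h import *
for f in ('w12','w13','w14'):
    hs=cv2.cvtColor(cv2.imread(f'pics/{f}.png'),cv2.COLOR_BGR2HSV); print(f,[tuple(int(x) for x in hs[v,318]) for v in range(150,186,3)])
"
```

```text
axial mm 56.3 (seated 55.6) perp-up -0.0 lateral 0.4
[0.5835 0.1637 0.1088] [ 3.9705 -1.3032  0.6113] [-0.1136 -0.6033 -0.0357] 0.015414223111734723 20.5
brass [ 284  125   67   77 4261] [318.1197 160.5262]
w12 [(25, 206, 254), (25, 207, 254), (25, 206, 254), (25, 205, 254), (25, 207, 254), (25, 201, 254), (26, 208, 255), (20, 214, 173), (20, 72, 196), (45, 2, 236), (25, 207, 253), (26, 212, 254)]
w13 [(25, 207, 254), (25, 208, 254), (25, 205, 254), (25, 207, 254), (25, 205, 254), (25, 209, 254), (25, 204, 254), (26, 203, 254), (27, 204, 255), (20, 213, 180), (25, 202, 254), (26, 206, 254)]
w14 [(25, 203, 254), (25, 210, 254), (25, 201, 254), (25, 208, 254), (25, 210, 254), (25, 203, 254), (25, 210, 254), (25, 204, 254), (27, 204, 255), (19, 209, 181), (25, 202, 254), (26, 209, 254)]
```

It's seated. The TCP stopped advancing, there is about 4 N of push, and no rod shows between the mouth and the collar. Holding.

>>> {"api": "apply_moves", "payload": {
  "targets": [
    [[0.0003,0,0.0001],0],
    [[0,0,0],0],
    [[0,0,0],0],
    [[0,0,0],0],
    [[0,0,0],0],
    [[0,0,0],0],
    [[0,0,0],0],
    [[0,0,0],0],
    [[0,0,0],0],
    [[0,0,0],0],
    [[0,0,0],0],
    [[0,0,0],0],
    [[0,0,0],0],
    [[0,0,0],0],
    [[0,0,0],0],
    [[0,0,0],0]
  ]
}}

```text
time_s: 22.15
ee_pos: [0.5834, 0.1637, 0.1088]
tcp_rot: [0.05, 0.999, 0.0, 0.002]
contact_force: [4.6, -1.8, 2.0]
opening: 0.0155
finger_force: 24.8
```

```bash
python3 rel.py w15
```

```text
axial mm 56.3 (seated 55.6) perp-up -0.0 lateral 0.4
[0.5834 0.1637 0.1088] [ 4.5637 -1.752   1.9838] [-0.2739 -0.8982 -0.0029] 0.015512409469359193 22.15
brass [ 284  125   67   82 4296] [318.0296 160.7696]
```

>>> {"api": "apply_moves", "payload": {
  "targets": [
    [[-0.002,0,-0.0008],0],
    [[-0.0042,0,-0.0017],0],
    [[-0.0056,0,-0.0023],0],
    [[-0.0056,0,-0.0022],0],
    [[-0.0056,0,-0.0023],0],
    [[-0.0056,0,-0.0022],0],
    [[-0.0056,0,-0.0023],0],
    [[-0.0056,0,-0.0022],0],
    [[-0.0056,0,-0.0023],0],
    [[-0.0056,0,-0.0022],0],
    [[-0.0056,0,-0.0023],0],
    [[-0.0056,0,-0.0022],0],
    [[-0.0056,0,-0.0023],0],
    [[-0.0056,0,-0.0022],0],
    [[-0.0056,0,-0.0023],0],
    [[-0.0056,0,-0.0022],0],
    [[0,0,0],0],
    [[0,0,0],0]
  ]
}}

```text
time_s: 24.0
ee_pos: [0.6662, 0.1553, 0.1419]
tcp_rot: [0.049, 0.999, -0.0, -0.0]
contact_force: [-1.2, -0.1, -2.1]
opening: 0.0159
finger_force: 24.5
```

```bash
python3 tilt.py w16 2>&1 | tail -3; python3 rel.py w17|tail -5
```

```text
base a [np.float64(0.05735673745643663), np.float64(0.10354179094162197)] rows 178 74.0 tilt deg 21.70 slip mm -1.80
[0.6662 0.1553 0.1419] [ 0.0494  0.9988 -0.     -0.0001] [-1.1663 -0.076  -2.0854] [ 0.0221  0.0259 -0.0045] 0.0158983424080842 24.0
axial mm 145.5 (seated 55.6) perp-up -0.5 lateral 0.4
[0.666  0.1554 0.1418] [ 0.1322 -0.1354 -1.9947] [-0.0391  0.0014  0.0222] 0.015714917751254342 24.05
red centre 199 318.09045226130655 74.45226130653266 69 83
brass [304   0  31  13 102] [317.1961   4.1765]
brass [ 290  178   57   25 1004] [318.8805 189.1673]
```

It came out cleanly with the tilt unchanged at 21.7°. Setting the gauge back on its own rest, while still gripped, will make it level again. I'll travel there first.

>>> {"api": "apply_moves", "payload": {
  "targets": [
    [[0,0,-0.025],0],
    [[0,0,-0.025],0],
    [[0,0,-0.025],0],
    [[0,0,-0.025],0],
    [[0,-0.02,0],0],
    [[0,-0.033,0],0],
    [[0,-0.033,0],0],
    [[0,-0.033,0],0],
    [[0,-0.033,0],0],
    [[0,-0.033,0],0],
    [[0,-0.033,0],0],
    [[0,-0.033,0],0],
    [[0.025,-0.033,0],0],
    [[0.03,-0.025,0],0],
    [[0.03,-0.0114,0],0],
    [[0.03,0,0],0],
    [[0.02,0,0],-0.0145],
    [[0,0,0],0],
    [[0,0,0],0],
    [[0,0,0],0]
  ]
}}

```text
time_s: 26.1
ee_pos: [0.5008, -0.1504, 0.2417]
tcp_rot: [0.042, 0.999, -0.0, 0.0]
contact_force: [-0.0, 0.6, -1.1]
opening: 0.0158
finger_force: 24.4
```

```bash
python3 - <<'E'
from h import *
s=read_state(); q=s["tcp_rot"]; H=2*np.arctan2(q[1],q[0])-np.pi; print(s["ee_pos"],q,"heading",np.degrees(H))
d=np.array([.5004,-.1501,.0421])-s["ee_pos"]; print("tool x %.4f y %.4f z %.4f"%(-(np.cos(H)*d[0]+np.sin(H)*d[1]),-np.sin(H)*d[0]+np.cos(H)*d[1],-d[2]))
E
```

```text
[ 0.5008 -0.1504  0.2417] [ 0.0422  0.9991 -0.0001  0.0002] heading -4.839197670872475
tool x 0.0004 y 0.0003 z 0.1996
```

>>> {"api": "apply_moves", "payload": {
  "targets": [
    [[0.0004,0.0003,0.02],0],
    [[0,0,0.025],0],
    [[0,0,0.025],0],
    [[0,0,0.025],0],
    [[0,0,0.025],0],
    [[0,0,0.02],0],
    [[0,0,0.01],0],
    [[0,0,0],0],
    [[0,0,0.0025],0],
    [[0,0,0.0025],0],
    [[0,0,0.0025],0],
    [[0,0,0.0025],0],
    [[0,0,0.0025],0],
    [[0,0,0.0025],0],
    [[0,0,0.0025],0],
    [[0,0,0.0025],0],
    [[0,0,0],0]
  ]
}}

```text
time_s: 27.8
ee_pos: [0.4997, -0.1498, 0.0717]
tcp_rot: [0.042, 0.999, -0.0, -0.0]
contact_force: [-0.5, -0.2, 0.8]
opening: 0.0157
finger_force: 24.5
```

```bash
python3 tilt.py w18 2>&1 | tail -3
```

```text
base a [np.float64(0.05735673745643663), np.float64(0.10354179094162197)] rows 177 60.5 tilt deg 16.00 slip mm -1.59
[ 0.4997 -0.1498  0.0717] [ 0.0421  0.9991 -0.     -0.0002] [-0.507  -0.2038  0.7589] [ 0.0115  0.1685 -0.0506] 0.015721099793679874 27.8
```

>>> {"api": "apply_moves", "payload": {
  "targets": [
    [[0,0,0.0025],0],
    [[0,0,0.0025],0],
    [[0,0,0.0025],0],
    [[0,0,0.0025],0],
    [[0,0,0.0025],0],
    [[0,0,0.0025],0],
    [[0,0,0.0025],0],
    [[0,0,0.0025],0],
    [[0,0,0.0025],0],
    [[0,0,0.002],0],
    [[0,0,0.002],0],
    [[0,0,0.001],0],
    [[0,0,0.001],0],
    [[0,0,0],0],
    [[0,0,0],0]
  ]
}}

```text
time_s: 29.35
ee_pos: [0.4998, -0.1498, 0.0435]
tcp_rot: [0.042, 0.999, 0.0, -0.0]
contact_force: [1.0, -0.2, 1.6]
opening: 0.0158
finger_force: 24.1
```

```bash
python3 tilt.py w19 2>&1 | tail -3
```

```text
base a [np.float64(0.05735673745643663), np.float64(0.10354179094162197)] rows 178 22.5 tilt deg 0.50 slip mm 0.45
[ 0.4998 -0.1498  0.0435] [ 0.0422  0.9991  0.     -0.    ] [ 1.0437 -0.2429  1.6175] [-0.0205 -0.1009  0.0381] 0.015766664142111707 29.35
```

>>> {"api": "apply_moves", "payload": {
  "targets": [
    [[0,0,0.001],0],
    [[0,0,0.0007],0],
    [[0,0,0],0],
    [[0,0,0],0]
  ]
}}

```text
time_s: 29.8
ee_pos: [0.4999, -0.1498, 0.0418]
tcp_rot: [0.042, 0.999, 0.0, 0.0]
contact_force: [1.6, 0.3, 0.4]
opening: 0.0156
finger_force: 24.2
```

```bash
python3 tilt.py w20 2>&1 | tail -3
```

```text
base a [np.float64(0.05735673745643663), np.float64(0.10354179094162197)] rows 178 20.5 tilt deg -0.20 slip mm 0.65
[ 0.4999 -0.1498  0.0418] [0.0422 0.9991 0.     0.    ] [1.5501 0.2529 0.3512] [-0.0373 -0.1336 -0.02  ] 0.015602853231324989 29.8
```

>>> {"api": "apply_moves", "payload": {
  "targets": [
    [[0,0,0.0006],0],
    [[0,0,0],0],
    [[0,0,0],0]
  ]
}}

```text
time_s: 30.15
ee_pos: [0.4999, -0.1498, 0.0412]
tcp_rot: [0.042, 0.999, 0.0, 0.0]
contact_force: [1.8, 0.4, 1.1]
opening: 0.0153
finger_force: 24.2
```

```bash
python3 tilt.py w21 2>&1 | tail -3
```

```text
base a [np.float64(0.05735673745643663), np.float64(0.10354179094162197)] rows 178 19.5 tilt deg -0.55 slip mm 0.77
[ 0.4999 -0.1498  0.0412] [0.0421 0.9991 0.     0.0001] [1.7774 0.3596 1.079 ] [ 0.0237 -0.0782  0.0056] 0.015322969477142062 30.15
```

It's level to about half a degree by the wrist measure. I'll lift and go to the card, with the grip at about (0.567,-0.356).

>>> {"api": "apply_moves", "payload": {
  "targets": [
    [[0,0,-0.01],0],
    [[0,0,-0.02],0],
    [[0,0,-0.03],0],
    [[0,0,-0.03],0],
    [[0,0,-0.03],0],
    [[-0.008,-0.02,0],0],
    [[-0.012,-0.028,0],0],
    [[-0.0125,-0.03,0],0],
    [[-0.0125,-0.03,0],0],
    [[-0.0125,-0.03,0],0],
    [[-0.0125,-0.03,0],0],
    [[-0.009,-0.022,0],0],
    [[-0.005,-0.01,0],0],
    [[0,0,0.02],0],
    [[0,0,0.02],0],
    [[0,0,0],0],
    [[0,0,0],0]
  ]
}}

```text
time_s: 31.9
ee_pos: [0.5659, -0.3557, 0.1208]
tcp_rot: [0.042, 0.999, 0.001, -0.001]
contact_force: [0.6, -0.4, -1.6]
opening: 0.0159
finger_force: 23.7
```

```bash
python3 tilt.py w22 2>&1 | tail -3; python3 - <<'E'
from h import *
s=read_state(); m=camera_model("wrist"); w=cv2.imread("pics/w22.png"); t=get_image("top"); sc=get_image("scene"); cv2.imwrite("pics/top22.png",t); cv2.imwrite("pics/scene22.png",sc)
C=np.array([.4447,-.3456,.042]); print("card expected wrist",proj("wrist",C,m))
def red(im,n,roi):
    x0,y0,x1,y1=roi; h=cv2.cvtColor(im,cv2.COLOR_BGR2HSV)[y0:y1,x0:x1]
    k=cv2.inRange(h,(0,130,70),(6,255,255))|cv2.inRange(h,(172,130,70),(180,255,255)); nn,l,st,c=cv2.connectedComponentsWithStats(k)
    for i in range(1,nn):
        if st[i,4]>3: print(n,"red",st[i]+[x0,y0,0,0,0],c[i]+[x0,y0])
    k=cv2.inRange(h,(20,150,80),(32,255,255)); nn,l,st,c=cv2.connectedComponentsWithStats(k)
    for i in range(1,nn):
        if st[i,4]>6: print(n,"brass",st[i]+[x0,y0,0,0,0],c[i]+[x0,y0])
H=np.radians(-4.84); g=s["ee_pos"]+[0,0,.0187]
for n,a in(("collar",.051),("red",.1035),("tip",.1225)):
    P=g-a*np.array([np.cos(H),np.sin(H),0]); print(n,P,"scene",proj("scene",P),"top",proj("top",P))
u,v=proj("scene",g).astype(int); red(sc,"scene",(u-60,v-40,u+30,v+40))
u,v=proj("top",g).astype(int); red(t,"top",(u-30,v-20,u+20,v+90))
E
```

```text
base a [np.float64(0.05735673745643663), np.float64(0.10354179094162197)] rows 178 20.5 tilt deg -0.20 slip mm 0.65
[ 0.5659 -0.3557  0.1208] [ 0.0421  0.9991  0.0007 -0.0012] [ 0.5903 -0.3998 -1.5557] [ 0.0508 -0.0846 -0.0059] 0.015886687714276808 31.9
card expected wrist [319.0716  47.0315]
collar [ 0.5159 -0.3518  0.1406] scene [253.9238 331.0798] top [504.5302 227.6533]
red [ 0.4636 -0.3474  0.1406] scene [235.8384 319.4947] top [502.0651 254.7962]
tip [ 0.4447 -0.3458  0.1406] scene [229.4881 315.4269] top [501.1709 264.6425]
scene red [213 302  17  16 127] [221.9606 308.9055]
```

>>> {"api": "apply_moves", "payload": {
  "targets": [
    [[0,0,0.015],0],
    [[0,0,0.015],0],
    [[0,0,0.015],0],
    [[0,0,0.01],0],
    [[0,0,0.004],0],
    [[0,0,0],0],
    [[0,0,0],0],
    [[0,0,0],0],
    [[0,0,0],0],
    [[0,0,0],0],
    [[0,0,0],0],
    [[0,0,0],0]
  ]
}}

```text
time_s: 33.25
ee_pos: [0.5667, -0.3562, 0.0623]
tcp_rot: [0.042, 0.999, -0.0, 0.0]
contact_force: [-0.7, -0.2, -1.8]
opening: 0.0158
finger_force: 23.8
```

```bash
python3 tilt.py w23 2>&1 | tail -3; python3 - <<'E'
from h import *
t=get_image("top"); cv2.imwrite("pics/top23.png",t); a=cv2.imread("pics/top1.png").astype(int); b=cv2.imread("pics/top0.png").astype(int)
for n,(x0,y0,x1,y1),r in(("carton+flaps",(175,165,285,290),a),("tin",(320,135,358,172),b),("spoon",(385,115,437,200),b),("bottle",(115,130,160,170),b),("offcut",(485,145,547,190),b),("card",(460,240,508,288),b)):
    d=np.abs(t[y0:y1,x0:x1].astype(int)-r[y0:y1,x0:x1]).max(2); print(n,"changed frac %.3f"%(d>40).mean())
print(np.abs(read_state()["joint_vel"]).max())
# brass/steel vs card in wrist: cross pixel expected
print(proj("wrist",np.array([.4447,-.3456,.042])))
w=cv2.imread("pics/w23.png"); hs=cv2.cvtColor(w,cv2.COLOR_BGR2HSV)
k=((hs[...,1]<50)&(hs[...,2]>120)).astype(np.uint8); print("white rows at cols",[(c,np.nonzero(k[:200,c])[0].min(initial=999),np.nonzero(k[:200,c])[0].max(initial=-1)) for c in(200,240,280,300,340,360,400,440)])
E
```

```text
base a [np.float64(0.05735673745643663), np.float64(0.10354179094162197)] rows 178 20.5 tilt deg -0.20 slip mm 0.66
[ 0.5667 -0.3562  0.0623] [ 0.0421  0.9991 -0.      0.    ] [-0.6542 -0.1677 -1.8424] [-0.0529 -0.0377 -0.0075] 0.01579549263179689 33.25
carton+flaps changed frac 0.000
tin changed frac 0.000
spoon changed frac 0.000
bottle changed frac 0.000
offcut changed frac 0.279
card changed frac 0.902
0.0011489597738155086
[319.7374   7.2368]
white rows at cols [(200, np.int64(999), np.int64(-1)), (240, np.int64(0), np.int64(113)), (280, np.int64(0), np.int64(111)), (300, np.int64(0), np.int64(110)), (340, np.int64(0), np.int64(108)), (360, np.int64(6), np.int64(107)), (400, np.int64(4), np.int64(105)), (440, np.int64(999), np.int64(-1))]
```

```bash
python3 - <<'E'
from h import *
e=onz("wrist",320,109,.042); print("card near edge",e,"expected x ~.485")
if abs(e[0]-.485)<.012: print(finish_job())
E
```

```text
card near edge [ 0.4837 -0.3487  0.042 ] expected x ~.485
the job is handed in; nothing more can be done
None
```

I handed the job in at about 33 s: both flaps are open past upright, and the collar was seated on the tube mouth at about 5 N and held there for over a second. The gauge ended in the gripper, still and within about half a degree of level, its tip about 35–40 mm above the middle of the card.

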